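# Let the film canisters out of the stall's gravity chute

## Robot

A 7-joint arm with a two-finger parallel gripper is mounted at the origin on the work surface. World frame = base frame: x ahead of the robot, y to its left, z up, the work surface at z = 0. Lengths are in mm, angles in rad, forces in N, time in s.
With the tool pointing down it reaches from about 400 to 875 mm from the base axis. Payload 4.4 kg.
Tool frame: the origin (TCP) lies midway between the tips of the shut fingers; the grasp point (between the pads) lies 19 mm behind it; z points along the fingers, y is the line along which they close (so a half turn about z gives the same grasp; the last joint's range is limited). The gripper opens to 85 mm and grips with 20 to 120 N. Pads are 22 mm wide; open, the fingers measure 114 mm over their backs; the gripper's body (76 mm by 85 mm) begins 54 mm behind the grasp point. The pads swing forward as they close: fully open they stand 13 mm farther back than shut.
Start: joints at [-1.217, 0.628, 0.038, 1.517, -0.027, 0.996, -0.02], TCP at [264.904, 593.585, 231.313] pointing down, gripper open.
Joint ranges: [-3.06, 3.06], [-0.37, 2.12], [-1.25, 1.32], [0.18, 2.47], [-1.1, 4.24], [0.23, 1.98], [-2.94, 2.94]. Speed limits (rad/s): [2.57, 2.57, 3.14, 3.14, 3.14, 3.14, 3.14].

## Interface

Orientations are given as [roll, pitch, yaw] about the fixed x, y, z axes, in that order (R = Rz(yaw) Ry(pitch) Rx(roll)).
In Python, from cell import read_state, get_image, finish_job gives the robot as it stands.
- The arm moves only by the tool send_rows, never from a script. Its argument "series" is a list of rows, each an object of numbers: "ax", "ay", "az": the turn, a rotation vector about the tool's x, y, z in rad; "dx", "dy", "dz": the shift along the tool's x, y, z in cm; "hand": the closure, from 0 (fully open) to 1 (shut). In form: [{"ax": .., "ay": .., "az": .., "dx": .., "dy": .., "dz": .., "hand": ..}, ...]. A call has 1 to 10 rows; each row is the pose to reach, as a shift and turn from the pose commanded when the call began, along the tool's axes at that moment; what a row does not reach only later rows make up. A row lasts 1/10 s, in which the tool goes at most 50 mm and 8.59 degrees, less where a joint would pass 70% of its speed; a pose out of reach is approached as far as the arm can. A call with a gripper value outside its range is refused whole. The fingers move at their own pace and stop on an object; the grip force is fixed at half the most. Time passes only in rows, so rows that repeat a pose let the fingers close. It gives the time, the measured TCP pose, the force, the opening and the grip force at its end, in the units of the state.
- read_state(): the state, without advancing time (a new reading comes with each control period).
- get_image(name): name is "side" or "top" or "wrist"; returns a dict with "pixels" (480x640x3 uint8, red, green, blue), "mtx" (3x3 intrinsics, pixels), "k1" (the pictures are not rectified: a ray, as slopes to the right and down, at radius r is drawn at 1 + k1 r^2 times it, then the intrinsics apply), "R" (3x3) and "t" (3): a world point X has camera coordinates R X + t. Camera axes: x right, y down, z forward; pixel columns grow to the right and rows downward; lengths in mm; the calibration is good to about 2 mm. A picture is of the moment at which its call begins. There is no depth.
- finish_job(): hands the job in; it is judged then, once.
The state is a dict: "clock": time; "qpos": joint angles; "qd": joint speeds; "tau": joint torques, N m; "eef_pos": TCP position; "tool_rot": TCP orientation; "force": force on the tool from outside, world axes, zero at the start; "torque": the same for the moment, N m; "width": finger opening in mm; "gripper_force": force on a finger pad.
Only numpy, scipy, OpenCV 4.12 (cv2) and the standard library are available. Lean on these libraries where they do the work, as an engineer would, in place of code of your own. Each camera call takes 0.05 s, during which the arm holds its last target. There are 200 camera calls.

## Task

Two gravity chutes stand on the ledge; one holds the two film canisters, the other two slimmer bare film cassettes. With the fingertips press down the square paddle of the rocker on the canisters' chute and keep it down until both canisters have rolled under the gate into the catch trough, then let the paddle come up again so that the gate shuts behind them. Do not touch the canisters or the gate with the hand, do not work the other chute, and leave the lens, the tank and the reel where they stand.

Things in the scene. Friction and masses are not known exactly. Their poses are not given: they have to be found in the camera images.
- chute_film: fixed wooden chute with the two canisters. Origin on the ledge, centre line; x downhill, y left, z up. Spans x -36..129, y -33..33 mm. Floor 56 mm wide, drops 0.2 per unit x, 24 mm high at the gate (x = 40). Sides 23 mm above it; back wall 62, end wall 36 mm high (inner face x = 125). Catch trough: beyond the gate. Rocker alongside at y = -44, pivot x = -35, z = 72 mm, posts 80 high
- chute_cass: the same chute and rocker, with the same frame, but holding the two bare cassettes; it stands to the left or the right of the canisters' chute. Leave it alone
- lever_film (a joint): rocker of the canisters' chute, rad: 0 = gate shut (spring-held), grows as the paddle goes down and the gate rises, stop at 0.45. It springs back shut when let go. Gate clears the canisters from about 0.33 rad, they then roll out in about 1 s; pressing takes 2 N at first, 5 N near the stop
- lever_cass (a joint): rocker of the cassettes' chute, rad: 0 = gate shut (spring-held), grows as the paddle goes down and the gate rises, stop at 0.45. It springs back shut when let go. To be left alone
- paddle_film (a point): black plastic paddle 38 x 38 x 5 mm on the uphill end of the canisters' rocker (robot's side). Point: centre of its top face; shut: z = 92, at x = -120, y = -44 mm of the chute. Axes turn with the rocker, parallel to the chute's when shut. Uphill edge raised 0.2 rad when shut, lowered 0.25 rad at the stop. Pressed, it goes nearly straight down: 31 mm at 0.36 rad, 39 mm at the stop; nothing beneath
- paddle_cass (a point): the same paddle on the cassettes' rocker
- gate_film (a point): steel gate blade of the canisters' chute, 50 mm wide, 3 mm thick, 36 mm high, on a cross bar from the rocker's downhill end (75 mm from the pivot). Point: middle of the blade's lower edge, 8 mm above the chute floor when shut
- can_1: film canister, yellow plastic cylinder 31 mm diameter, 50 mm long, with a rimmed lid, 30 g, lying across the chute against the gate. Origin: its centre; y: along its length
- can_2: the second film canister, just uphill of the first and touching it. Origin: its centre; y: along its length
- cassette_1: bare steel film cassette, 25 mm diameter, 44 mm long, small black spool ends, lying in the other chute against its gate. Origin: its centre
- cassette_2: second bare cassette, uphill of the first. Origin: its centre
- lens: brass projector lens standing on end between the chutes, 50 mm diameter, 88 mm high, loose. Origin: centre of its underside
- tank: black daylight developing tank, 96 mm diameter, 123 mm high, loose, off to one side. Origin: centre of its underside
- reel: steel wire developing reel lying flat, 92 mm diameter, 42 mm high, loose, off to one side. Origin: centre of its underside
Not all that is in view belongs to the job. What is shaped like the can_1 but green or turquoise is not meant.

How it is judged:
By the outcome, as a careful person would: the job done as asked, in the order asked, and still so for the second after the job is handed in, with the robot touching nothing.
It also fails if it takes over 32 s, if anything falls off the work surface, if the arm or the gripper's body presses on something with over 40 N, if the wrist force passes 120 N, or if a joint passes its speed limit or range.

## Working session

There is one attempt and no reset: what is moved stays moved. The work goes in short steps, Python scripts to look and compute and a tool call to move; the robot and the scene stay as the last step left them, time stands still between calls to the robot, and variables do not carry over. Pictures are saved under pics/ and viewed, at most 10 in all, crops included, and the job is handed in when it is done.

Besides the shell and the picture viewer there is one more tool, called after "Emit:" by a JSON object that holds its "op" and its "data". send_rows: Moves the arm, as the interface text tells. Its arguments: {"type":"object","properties":{"series":{"type":"array","items":{"type":"object","properties":{"ax":{"type":"number"},"ay":{"type":"number"},"az":{"type":"number"},"dx":{"type":"number"},"dy":{"type":"number"},"dz":{"type":"number"},"hand":{"type":"number"}}}}},"required":["series"]}

```bash
mkdir -p pics; cat > h.py <<'E'
import numpy as np, cv2, json
from cell import read_state, get_image, finish_job
def snap(n,f):
    g=get_image(n); cv2.imwrite('pics/'+f+'.png',np.array(g['pixels'])[:,:,::-1]); 
    np.savez('pics/'+f+'.npz',**{k:np.array(g[k]) for k in g}); return g
def load(f): return dict(np.load('pics/'+f+'.npz'))
def ray(g,uv):
    K=np.array(g['mtx'],float);k1=float(g['k1'])
    p=cv2.undistortPoints(np.array([[uv]],float),K,np.array([k1,0,0,0,0.]))[0,0]
    R=np.array(g['R']);t=np.array(g['t']); d=R.T@np.array([p[0],p[1],1]); return -R.T@t,d
def onz(g,uv,z):
    c,d=ray(g,uv); return c+d*(z-c[2])/d[2]
def proj(g,X):
    K=np.array(g['mtx'],float); R=np.array(g['R'],float)
    return cv2.projectPoints(np.array(X,float).reshape(-1,1,3),cv2.Rodrigues(R)[0],np.array(g['t'],float),K,np.array([float(g['k1']),0,0,0,0]))[0][:,0]
E
python3 - <<'E'
from h import *
for n in('top','side'): snap(n,n+'0')
print(read_state())
a=cv2.imread('pics/top0.png');b=cv2.imread('pics/side0.png')
E
```

```text
{'clock': 0.1, 'qpos': array([-1.21680828,  0.62926561,  0.03847253,  1.51825828, -0.02700776,
        0.99629012, -0.020016  ]), 'qd': array([-0.00178299, -0.00150366,  0.00019464, -0.00416227, -0.00038087,
       -0.00118091, -0.00039229]), 'tau': array([ 3.71006085e-03, -5.64520168e+01,  1.23063326e+00, -1.93971580e+01,
        1.13172422e-02,  5.43652510e-03,  6.46426827e-06]), 'eef_pos': array([264.67798347, 593.06631356, 230.47689255]), 'tool_rot': array([-3.13989025e+00,  2.73626296e-05,  2.72176216e+00]), 'force': array([-0.88739796, -0.24695506, -0.38315341]), 'torque': array([ 0.03048489, -0.03833857,  0.00452905]), 'gripper_force': 0.0, 'width': 85.46124290576913}
```

View pics/top0.png

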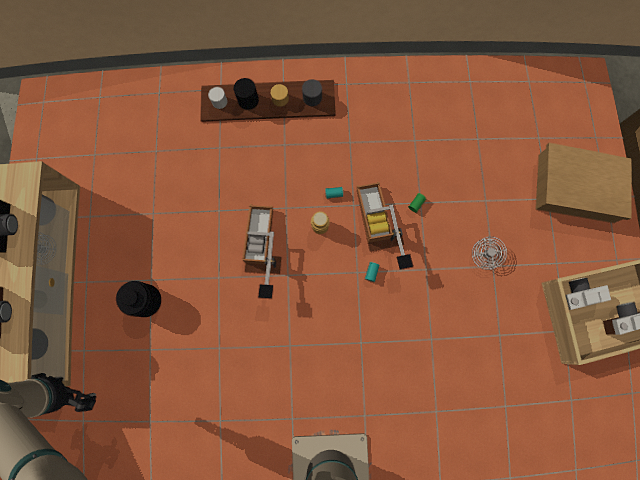

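View pics/side0.png

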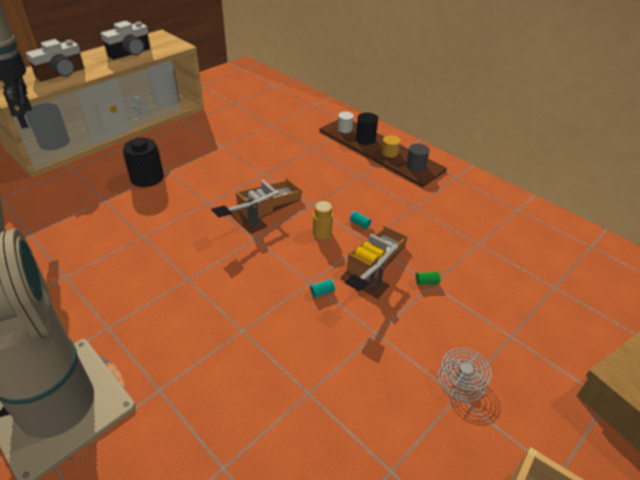

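The top view shows the yellow canisters at (378,222) and their black paddle at (404,262), which is at (356,283) in the side view. Things that could be mistaken for it:
- **Cassette paddle:** (265,292) in top, (220,211) in side, on the chute with grey cassettes at (257,245).
- **Turquoise and green cylinders:** (334,192), (372,271) and (417,202).

I choose the paddle at (404,262). Next I'll triangulate it and check a crop.

```bash
python3 - <<'E'
from h import *
T,S=load('top0'),load('side0')
def blob(g,uv,r,thr=45):
    m=(g['pixels'].max(2)<thr).astype(np.uint8)
    n,l,st,c=cv2.connectedComponentsWithStats(m)
    i=[k for k in range(1,n) if st[k,4]>30 and np.hypot(*(c[k]-uv))<r]
    return [(c[k],st[k,4]) for k in i]
bt=blob(T,(404,262),15);bs=blob(S,(356,283),15);print(bt,bs)
def tri(u,v):
    c1,d1=ray(T,u);c2,d2=ray(S,v)
    A=np.array([d1,-d2]).T; s=np.linalg.lstsq(A,c2-c1,rcond=None)[0]
    p,q=c1+s[0]*d1,c2+s[1]*d2; return (p+q)/2,np.linalg.norm(p-q)
print(tri(bt[0][0],bs[0][0]))
hsv=cv2.cvtColor(T['pixels'],cv2.COLOR_RGB2HSV)
def yc(g):
    h=cv2.cvtColor(g['pixels'],cv2.COLOR_RGB2HSV); m=cv2.inRange(h,(22,150,120),(34,255,255))
    n,l,st,c=cv2.connectedComponentsWithStats(m); return [(c[k],st[k]) for k in range(1,n) if st[k,4]>25]
print(yc(T));print(yc(S))
print(onz(T,(404,262),92))
# chute end corners (top), end wall z=36
for uv in((359,187),(381,184)): print(onz(T,uv,36))
a=cv2.imread('pics/top0.png')[165:295,330:450];b=cv2.imread('pics/side0.png')[215:315,300:450]
cv2.imwrite('pics/c.png',np.hstack([cv2.resize(a,(400,433)),cv2.resize(b,(400,433))]))
E
```

```text
[(array([404.39130435, 261.29813665]), np.int32(161))] [(array([358.52970297, 281.98514851]), np.int32(202))]
(array([ 564.8700299 , -224.76775012,   90.12816041]), np.float64(5.477194491009881))
[(array([376.07407407, 217.13580247]), array([367, 214,  19,   8,  81], dtype=int32)), (array([378.22413793, 225.75862069]), array([369, 222,  19,  11, 116], dtype=int32))]
[(array([368.58516484, 251.9478022 ]), array([355, 242,  30,  21, 364], dtype=int32))]
[ 560.57823168 -221.41892603   92.        ]
[ 793.91874474 -116.73445332   36.        ]
[ 800.66607217 -181.56369527   36.        ]
```

View pics/c.png

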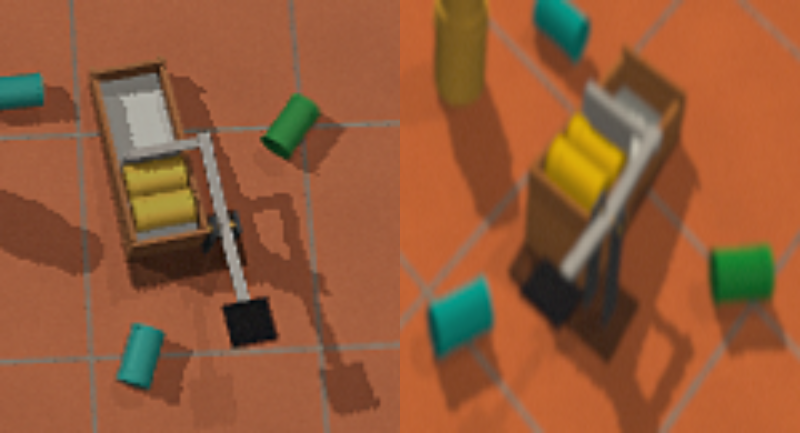

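The crop confirms it: both yellow canisters lie in this chute, and the black paddle sits at the end of its rocker on the robot's side. The rays agree to about 5 mm, and z is about 90 against 92 expected. The geometry is consistent, with chute yaw about 0.12. Next I'll work out the shift to a point above the paddle.

```bash
cat >> h.py <<'E'
from scipy.spatial.transform import Rotation as Ro
def go(X,yaw,p0=None,r0=None):
    s=read_state(); p=s['eef_pos'] if p0 is None else np.array(p0); R0=Ro.from_euler('xyz',s['tool_rot'] if r0 is None else r0)
    d=R0.inv().apply(np.array(X)-p)/10; a=(R0.inv()*Ro.from_euler('xyz',[np.pi,0,yaw])).as_rotvec()
    print('d cm',d.round(2),'a',a.round(3))
E
python3 - <<'E'
from h import *
P=onz(load('top0'),(404.4,261.3),92);print(P)
go([P[0],P[1],170],1.69,[264.9,593.6,231.3])
E
```

```text
[ 562.44096553 -222.64782107   92.        ]
d cm [-60.44 -62.4    6.24] a [-2.000e-03  1.000e-03  1.032e+00]
```

Emit:
{"op": "send_rows", "data": {"series": [{"dx": -60.4, "dy": -62.4, "dz": 0, "az": 1.032, "hand": 1}, {"dx": -60.4, "dy": -62.4, "dz": 0, "az": 1.032, "hand": 1}, {"dx": -60.4, "dy": -62.4, "dz": 0, "az": 1.032, "hand": 1}, {"dx": -60.4, "dy": -62.4, "dz": 0, "az": 1.032, "hand": 1}, {"dx": -60.4, "dy": -62.4, "dz": 0, "az": 1.032, "hand": 1}, {"dx": -60.4, "dy": -62.4, "dz": 0, "az": 1.032, "hand": 1}, {"dx": -60.4, "dy": -62.4, "dz": 0, "az": 1.032, "hand": 1}, {"dx": -60.4, "dy": -62.4, "dz": 0, "az": 1.032, "hand": 1}, {"dx": -60.4, "dy": -62.4, "dz": 0, "az": 1.032, "hand": 1}, {"dx": -60.4, "dy": -62.4, "dz": 0, "az": 1.032, "hand": 1}]}}

```text
invalid input at $.series[0]: expected keys ax, ay, az, dx, dy, dz, hand
```

```bash
python3 - <<'E'
from h import *
s=read_state();print(s['clock'],s['eef_pos'],s['tool_rot'],s['qpos'].round(2))
go([562.4,-222.6,170],1.69)
E
```

```text
0.1 [264.67798347 593.06631356 230.47689255] [-3.13989025e+00  2.73626296e-05  2.72176216e+00] [-1.22  0.63  0.04  1.52 -0.03  1.   -0.02]
d cm [-60.43 -62.34   6.16] a [-2.000e-03  1.000e-03  1.032e+00]
```

Emit:
{"op": "send_rows", "data": {"series": [{"dx": -60.4, "dy": -62.4, "dz": 0, "ax": 0, "ay": 0, "az": 1.032, "hand": 1}, {"dx": -60.4, "dy": -62.4, "dz": 0, "ax": 0, "ay": 0, "az": 1.032, "hand": 1}, {"dx": -60.4, "dy": -62.4, "dz": 0, "ax": 0, "ay": 0, "az": 1.032, "hand": 1}, {"dx": -60.4, "dy": -62.4, "dz": 0, "ax": 0, "ay": 0, "az": 1.032, "hand": 1}, {"dx": -60.4, "dy": -62.4, "dz": 0, "ax": 0, "ay": 0, "az": 1.032, "hand": 1}, {"dx": -60.4, "dy": -62.4, "dz": 0, "ax": 0, "ay": 0, "az": 1.032, "hand": 1}, {"dx": -60.4, "dy": -62.4, "dz": 0, "ax": 0, "ay": 0, "az": 1.032, "hand": 1}, {"dx": -60.4, "dy": -62.4, "dz": 0, "ax": 0, "ay": 0, "az": 1.032, "hand": 1}, {"dx": -60.4, "dy": -62.4, "dz": 0, "ax": 0, "ay": 0, "az": 1.032, "hand": 1}, {"dx": -60.4, "dy": -62.4, "dz": 0, "ax": 0, "ay": 0, "az": 1.032, "hand": 1}]}}

```text
clock: 1.1
eef_pos: [436.2, 122.0, 231.3]
tool_rot: [-3.141, -0.0, 1.69]
force: [0.7, 1.5, 0.0]
width: 0.2
gripper_force: 0.0
```

```bash
python3 - <<'E'
from h import *
s=read_state();print(s['clock'],s['eef_pos'],s['tool_rot'],s['qpos'].round(2))
go([562.4,-222.6,170],1.69)
E
```

```text
1.1 [436.1694157  121.99404658 231.26488806] [-3.14149551e+00 -1.16005321e-04  1.69027990e+00] [-0.6   0.37  0.36  2.05 -0.19  0.75 -0.01]
d cm [-35.72   8.43   6.12] a [-0. -0.  0.]
```

Emit:
{"op": "send_rows", "data": {"series": [{"dx": -35.7, "dy": 8.4, "dz": 6.1, "ax": 0, "ay": 0, "az": 0, "hand": 1}, {"dx": -35.7, "dy": 8.4, "dz": 6.1, "ax": 0, "ay": 0, "az": 0, "hand": 1}, {"dx": -35.7, "dy": 8.4, "dz": 6.1, "ax": 0, "ay": 0, "az": 0, "hand": 1}, {"dx": -35.7, "dy": 8.4, "dz": 6.1, "ax": 0, "ay": 0, "az": 0, "hand": 1}, {"dx": -35.7, "dy": 8.4, "dz": 6.1, "ax": 0, "ay": 0, "az": 0, "hand": 1}, {"dx": -35.7, "dy": 8.4, "dz": 6.1, "ax": 0, "ay": 0, "az": 0, "hand": 1}, {"dx": -35.7, "dy": 8.4, "dz": 6.1, "ax": 0, "ay": 0, "az": 0, "hand": 1}, {"dx": -35.7, "dy": 8.4, "dz": 6.1, "ax": 0, "ay": 0, "az": 0, "hand": 1}, {"dx": -35.7, "dy": 8.4, "dz": 6.1, "ax": 0, "ay": 0, "az": 0, "hand": 1}, {"dx": -35.7, "dy": 8.4, "dz": 6.1, "ax": 0, "ay": 0, "az": 0, "hand": 1}]}}

```text
clock: 2.1
eef_pos: [561.2, -220.2, 169.6]
tool_rot: [-3.14, -0.001, 1.689]
force: [-0.4, -0.4, 0.3]
width: -0.0
gripper_force: 0.0
```

```bash
python3 - <<'E'
from h import *
s=read_state();print(s['clock'],s['eef_pos'],s['tool_rot'],s['qpos'].round(2))
g=snap('wrist','w1'); s=snap('side','s1')
print(proj(g,[562.4,-222.6,92]),proj(s,[562.4,-222.6,92]))
a=cv2.imread('pics/w1.png')[:, :];b=cv2.imread('pics/s1.png')[175:335,280:440]
cv2.imwrite('pics/c1.png',np.hstack([cv2.resize(a,(460,345)),cv2.resize(b,(340,345))]))
E
```

```text
2.1 [ 561.173439   -220.24528427  169.5986959 ] [-3.14018800e+00 -1.47474819e-03  1.68913964e+00] [ 0.14  0.65  0.31  1.72 -0.26  0.81  0.69]
[[326.94531847 259.12387102]] [[355.74300136 281.68436599]]
```

View pics/c1.png

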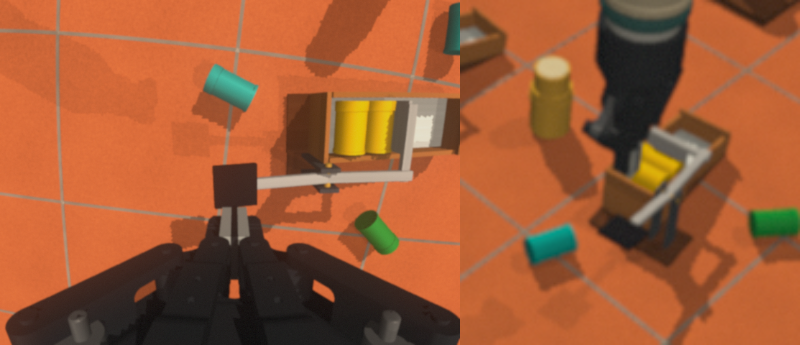

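The wrist view shows the paddle centred at full-image (327,259), exactly where the estimate puts it, with nothing in the way. I'll descend and press.

Emit:
{"op": "send_rows", "data": {"series": [{"dx": 0, "dy": 0, "dz": 4, "ax": 0, "ay": 0, "az": 0, "hand": 1}, {"dx": 0, "dy": 0, "dz": 7, "ax": 0, "ay": 0, "az": 0, "hand": 1}, {"dx": 0, "dy": 0, "dz": 8, "ax": 0, "ay": 0, "az": 0, "hand": 1}, {"dx": 0, "dy": 0, "dz": 9, "ax": 0, "ay": 0, "az": 0, "hand": 1}, {"dx": 0, "dy": 0, "dz": 10, "ax": 0, "ay": 0, "az": 0, "hand": 1}, {"dx": 0, "dy": 0, "dz": 10.8, "ax": 0, "ay": 0, "az": 0, "hand": 1}, {"dx": 0, "dy": 0, "dz": 11.3, "ax": 0, "ay": 0, "az": 0, "hand": 1}, {"dx": 0, "dy": 0, "dz": 11.3, "ax": 0, "ay": 0, "az": 0, "hand": 1}, {"dx": 0, "dy": 0, "dz": 11.3, "ax": 0, "ay": 0, "az": 0, "hand": 1}, {"dx": 0, "dy": 0, "dz": 11.3, "ax": 0, "ay": 0, "az": 0, "hand": 1}]}}

```text
clock: 3.2
eef_pos: [562.7, -220.8, 58.0]
tool_rot: [3.14, 0.001, 1.69]
force: [0.0, 2.9, 3.9]
width: -0.0
gripper_force: 2.2
```

```bash
python3 - <<'E'
from h import *
s=read_state();print(s['clock'],s['eef_pos'],s['force'])
g=snap('wrist','w2'); s=snap('side','s2')
a=cv2.imread('pics/w2.png')[:, :];b=cv2.imread('pics/s2.png')[175:335,280:440]
cv2.imwrite('pics/c2.png',np.hstack([cv2.resize(a,(460,345)),cv2.resize(b,(340,345))]))
E
```

```text
3.2 [ 562.66217323 -220.78428442   57.97280755] [0.01999874 2.9267738  3.89188238]
```

View pics/c2.png

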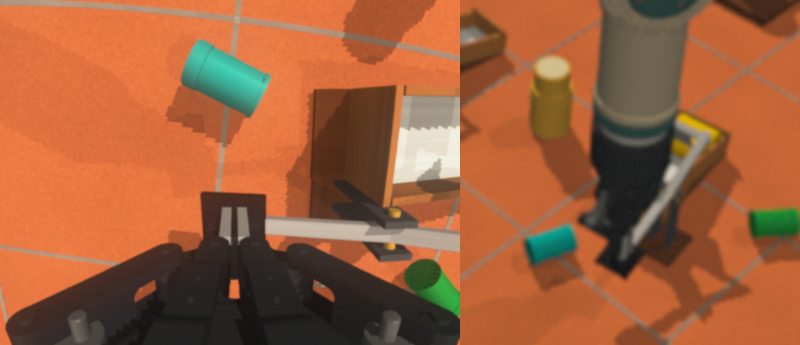

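The paddle is down. In the side view the yellow canisters are already at the far end of the trough, and the upper chute is empty. I'll hold for another second and check with the top view.

Emit:
{"op": "send_rows", "data": {"series": [{"dx": 0, "dy": 0, "dz": 0, "ax": 0, "ay": 0, "az": 0, "hand": 1}, {"dx": 0, "dy": 0, "dz": 0, "ax": 0, "ay": 0, "az": 0, "hand": 1}, {"dx": 0, "dy": 0, "dz": 0, "ax": 0, "ay": 0, "az": 0, "hand": 1}, {"dx": 0, "dy": 0, "dz": 0, "ax": 0, "ay": 0, "az": 0, "hand": 1}, {"dx": 0, "dy": 0, "dz": 0, "ax": 0, "ay": 0, "az": 0, "hand": 1}, {"dx": 0, "dy": 0, "dz": 0, "ax": 0, "ay": 0, "az": 0, "hand": 1}, {"dx": 0, "dy": 0, "dz": 0, "ax": 0, "ay": 0, "az": 0, "hand": 1}, {"dx": 0, "dy": 0, "dz": 0, "ax": 0, "ay": 0, "az": 0, "hand": 1}, {"dx": 0, "dy": 0, "dz": 0, "ax": 0, "ay": 0, "az": 0, "hand": 1}, {"dx": 0, "dy": 0, "dz": 0, "ax": 0, "ay": 0, "az": 0, "hand": 1}]}}

```text
clock: 4.3
eef_pos: [562.3, -221.2, 57.5]
tool_rot: [3.141, 0.001, 1.69]
force: [2.3, 1.9, 4.8]
width: 0.5
gripper_force: 2.2
```

```bash
python3 - <<'E'
from h import *
s=read_state();print(s['clock'],s['eef_pos'],s['force'])
g=snap('top','t3'); s=snap('side','s3')
a=cv2.imread('pics/t3.png')[165:295,330:450];b=cv2.imread('pics/s3.png')[175:335,280:440]
cv2.imwrite('pics/c3.png',np.hstack([cv2.resize(a,(400,433)),cv2.resize(b,(400,433))]))
E
```

```text
4.3 [ 562.25225766 -221.16015222   57.45203571] [2.28522081 1.8919574  4.78896294]
```

View pics/c3.png

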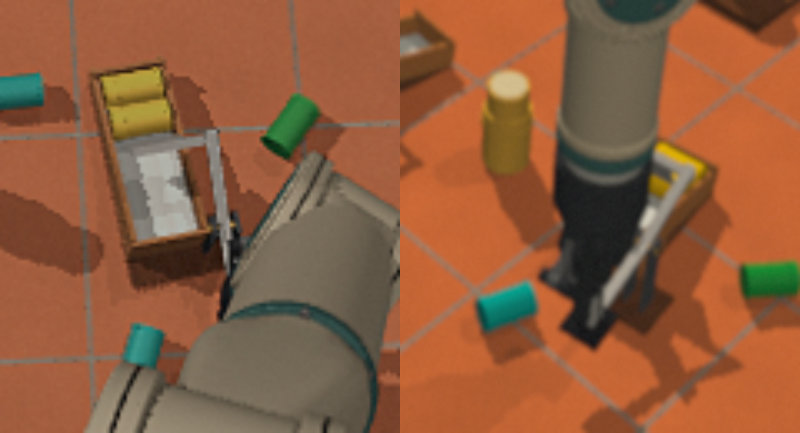

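Both canisters lie against the end wall in the trough, past the gate. I'll let the paddle up gently and move clear.

Emit:
{"op": "send_rows", "data": {"series": [{"dx": 0, "dy": 0, "dz": -1, "ax": 0, "ay": 0, "az": 0, "hand": 1}, {"dx": 0, "dy": 0, "dz": -2, "ax": 0, "ay": 0, "az": 0, "hand": 1}, {"dx": 0, "dy": 0, "dz": -3, "ax": 0, "ay": 0, "az": 0, "hand": 1}, {"dx": 0, "dy": 0, "dz": -4, "ax": 0, "ay": 0, "az": 0, "hand": 1}, {"dx": 0, "dy": 0, "dz": -6, "ax": 0, "ay": 0, "az": 0, "hand": 1}, {"dx": 0, "dy": 0, "dz": -9, "ax": 0, "ay": 0, "az": 0, "hand": 1}, {"dx": 0, "dy": 0, "dz": -13, "ax": 0, "ay": 0, "az": 0, "hand": 1}, {"dx": 0, "dy": 0, "dz": -15, "ax": 0, "ay": 0, "az": 0, "hand": 1}, {"dx": 0, "dy": 0, "dz": -15, "ax": 0, "ay": 0, "az": 0, "hand": 1}, {"dx": 0, "dy": 0, "dz": -15, "ax": 0, "ay": 0, "az": 0, "hand": 1}]}}

```text
clock: 5.4
eef_pos: [561.0, -220.7, 207.4]
tool_rot: [-3.141, -0.0, 1.69]
force: [0.7, -0.5, 0.3]
width: 0.4
gripper_force: 0.0
```

```bash
python3 - <<'E'
from h import *
s=read_state();print(s['clock'],s['eef_pos'],s['force'],s['qd'].round(3))
g=snap('top','t4'); s=snap('side','s4')
a=cv2.imread('pics/t4.png')[165:295,330:450];b=cv2.imread('pics/s4.png')[175:335,280:440]
cv2.imwrite('pics/c4.png',np.hstack([cv2.resize(a,(400,433)),cv2.resize(b,(400,433))]))
E
```

```text
5.4 [ 561.03812716 -220.67784687  207.39342837] [ 0.71975323 -0.5487917   0.2524365 ] [ 0.002  0.028 -0.012  0.019 -0.003 -0.004  0.002]
```

View pics/c4.png

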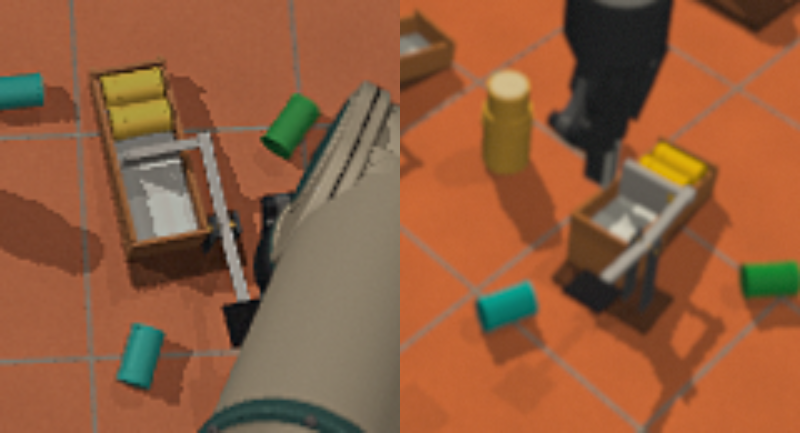

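The paddle is up, the gate is shut behind both canisters, and the hand is clear. I'm handing in the job.

```bash
python3 -c "
from h import *
print(finish_job())"
```

```text
the job is handed in; nothing more can be done
None
```

Job handed in at about 5.5 s: both canisters are in the catch trough, the gate is shut behind them, and the hand touched only the paddle, so the other chute, lens, tank and reel were left alone.

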